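# One red drink ball, by the spoon

## Robot

A 6-joint arm with a two-finger parallel gripper is mounted at the origin on the work surface. World frame = base frame: x ahead of the robot, y to its left, z up, the work surface at z = 0. Lengths are in mm, angles in rad, forces in N, time in s.
With the tool pointing down it reaches from about 275 to 1000 mm from the base axis. Payload 8.4 kg.
Tool frame: the origin (TCP) lies between the finger pads; the fingertips stand r.nose_length ahead of it and the grasp point (between the pads) lies 8 mm behind it (r.nose_length is the distance from the TCP to the fingertips, in mm); y points along the fingers, x is the direction in which the jaws open and shut, and the axes are right-handed (so a half turn about y gives the same grasp; the last joint's range is limited). The gripper opens to 85 mm and grips with 20 to 120 N. Pads are 22 mm wide; open, the fingers measure 114 mm over their backs; the gripper's body (76 mm by 85 mm) begins 54 mm behind the grasp point. The pads swing forward as they close: fully open they stand 13 mm farther back than shut.
Start: joints at [-1.351, 0.353, 1.633, -0, 1.155, -0.002], TCP at [137.489, -609.692, 242.281] pointing down, gripper open.
Joint ranges: [-2.63, 2.63], [-0.92, 2.1], [0.06, 2.66], [-1.3, 4.44], [0, 2.69], [-3.02, 3.02]. Speed limits (rad/s): [2.22, 2.22, 2.79, 3.14, 3.14, 3.14].

## Interface

Orientations are given as [roll, pitch, yaw] about the fixed x, y, z axes, in that order (R = Rz(yaw) Ry(pitch) Rx(roll)).
In Python, from rig import r, cams, order gives the robot as it stands. The module is installed in compiled form; this text tells all that it offers.
- The arm moves only by the shell command python3 -m crank 'ROWS' [FORCE]. ROWS is JSON, a list of rows, each a list of 7 numbers: the turn, a rotation vector about the tool's x, y, z in degrees, then the shift along the tool's x, y, z in cm, then the opening, from -1 (shut) to 1 (fully open). A call has exactly 10 rows; each row shifts and turns the pose as measured when the row begins, along the tool's axes as they then stand; what a row does not reach is not made up. A row lasts 1/12 s, in which the tool goes at most 41.7 mm and 7.16 degrees, less where a joint would pass 70% of its speed; a pose out of reach is approached as far as the arm can. A call with a gripper value outside its range is refused whole. The fingers move at their own pace and stop on an object; FORCE is the grip in N (left out, the last holds). Time passes only in rows, so rows that do not move let the fingers close, or fill a call up. It gives the time, the measured TCP pose, the force and the opening at its end, in the units of the state.
- r.sense(): the state, without advancing time (a new reading comes with each control period).
- cams.grab_frame(name): name is "side" or "top" or "wrist"; returns the picture (400x640x3 uint8, blue, green, red); there is no depth.
- cams.camera_info(name): a dict with "intrinsics" (3x3 intrinsics, pixels), "view" (4x4, takes a point from world to camera coordinates); the wrist camera has in their place "hand_eye" (4x4, takes a point from camera to tool coordinates, whose origin is the TCP and whose axes are the tool frame's). Camera axes: x right, y up, looking along -z (the intrinsics and any distortion apply to the point x, -y, -z); pixel columns grow to the right and rows downward; lengths in mm; the calibration is good to about 2 mm. A picture is of the moment at which its call begins: read the wrist's pose just before it. camera_info takes no time and is no camera call.
- order.sign_off(): hands the job in, once; it reports no verdict.
The state is a dict: "clock": time; "qpos": joint angles; "qvel": joint speeds; "joint_efforts": joint torques, N m; "eef_pos": TCP position; "tcp_rot": TCP orientation; "contact_force": force on the tool from outside, world axes, zero at the start; "wrist_torque": the same for the moment, N m; "opening": opening from 0.0 (shut) to 1.0 (fully open).
Only numpy, scipy, OpenCV 4.12 (cv2) and the standard library are available. Lean on these libraries where they do the work, as an engineer would, in place of code of your own. Each camera call takes 0.05 s, during which the arm holds its last target.

## Task

With the one-ball spoon, scoop the red drink ball out of the topping rack from underneath and tip it into the white cup, without the gripper's fingers touching the ball and without tipping the cup over. Then stand the spoon back upright on its foot on the cork coaster, where it stood, and let go.

Things in the scene. Friction and masses are not known exactly. Their poses are not given: they have to be found in the camera images.
- spoon_grip (a point): Spoon's upright blue handle, 24 (spoon x) by 18 mm (y), top 117 mm above the underside; this point is on its axis, 85 mm above the underside: grip here, closing along y. z up, x towards the pocket. Steel foot 40 (x) by 56 mm (y), 5 mm thick, centred under the handle, stands on a cork coaster 130 mm wide, 3 mm thick. A flat tongue level with the foot, 30 mm wide, 5 mm thick, runs to x = 84 mm. 130 g.
- spoon_pocket (a point): Pocket of the same spoon: a slot through the tongue, 26 mm (x) by 24 mm (y), 65 mm ahead of the handle's axis. Point: where the ball's centre sits: 27 mm above the tongue's underside, 58 mm below the grip point. Same axes. The ball rolls out sideways when the spoon is rolled about x by over 29 degrees, over the tip above 31; 45 surely empties it. Tipped slowly, it lands about 40 mm out to that side.
- ball_red_center (a point): Centre of the only red ball: hard, 50 mm diameter, about 35 g, 71 mm above the counter. It lies on the two rails of one of the rack's three lanes, in the front place, between four short pegs. Its lowest point is 46 mm up: the spoon's tongue goes in beneath it between the rails, underside 24 mm above the counter; raised straight up, it lifts the ball out.
- rack_front (a point): Fixed topping rack: white base 10 mm thick, three lanes 80 mm apart, each two level steel rails 8 mm thick, 44 mm gap, clear beneath to the base; two balls per lane, 64 mm apart. Point: middle lane, below its front ball's centre, at rail centre height, 58 mm above the counter. x along the lanes from their open front to the back, z up. Rails and base begin 32 and 56 mm before the front balls.
- cup_in (a point): Centre of the inner floor, a few mm above the counter, of the white cup that gets the ball: round, loose, 400 g, 80 mm tall, 126 mm across the rim. A blue cup of the same shape stands nearby and is not used.
Mind the look-alikes: they are no part of the job. Leave any orange or purple look-alike of the part that bears cup_in alone.

How it is judged (in metres and radians):
On the way, in this order (a step that is already met when the one before it is completed fails the run):
1. the red ball sits in the spoon's pocket, lifted clear of the rack (height (world z) of ball_red_center above 0.1 m and x of ball_red_center in the frame of spoon_grip between 0.05 and 0.08 m and y of ball_red_center in the frame of spoon_grip between -0.015 and 0.015 m and z of ball_red_center in the frame of spoon_grip between -0.072 and -0.045 m), for 0.2 s.
2. the red ball is in the white cup (horizontal distance between ball_red_center and cup_in below 0.045 m and z of ball_red_center in the frame of cup_in between 0 and 0.05 m), for 0.2 s.
At the end, for the whole second after the job is handed in: The red ball rests in the white cup (within 45 mm of its axis, centre less than 50 mm above its inner floor); the cup is upright (8 degrees); the spoon stands upright (8 degrees), still and released, its handle within 40 mm of where it began (all of step 2 and angle between each of cup_in, spoon_grip's own z axis and vertical below 0.15 rad and distance of spoon_grip from where it was at the start of the episode below 0.04 m and linear speed of spoon below 0.02 m/s and linear speed of ball_red below 0.05 m/s and contact force between the fingers and spoon below 0.1 N); the robot touches nothing.
It fails at once if the gripper's fingers touch the red ball (contact force between the fingers and ball_red above 0.5 N).
It fails at once if the white cup is tipped over (leans more than 30 degrees) (angle between cup_in's own z axis and vertical above 0.52 rad).
It also fails if it takes over 58 s, if anything falls off the work surface, if the arm or the gripper's body presses on something with over 40 N, if the wrist force passes 120 N, or if a joint passes its speed limit or range.

## Working session

There is one attempt and no reset: what is moved stays moved. The work goes in short steps, Python scripts to look and compute and a shell command to move; the robot and the scene stay as the last step left them, time stands still between calls to the robot, and variables do not carry over. Pictures are saved under pics/ and viewed, and the job is handed in when it is done.

```bash
mkdir -p pics
python3 - <<'E'
from rig import r,cams
import cv2
s=r.sense();print(s, r.nose_length)
for n in("side","top","wrist"):
    i=cams.camera_info(n);print(n,i)
    cv2.imwrite(f"pics/{n}0.png",cams.grab_frame(n))
E
```

```text
{'clock': 0.0, 'qpos': array([-1.35139641e+00,  3.53663527e-01,  1.63411794e+00,  2.65141300e-05,
        1.15521446e+00, -2.40231961e-03]), 'qvel': array([ 4.05818823e-05,  1.20316147e-04,  1.66332845e-03, -1.32708488e-03,
       -6.80459660e-04,  9.24275086e-05]), 'joint_efforts': array([ 4.73608579e-04, -6.05238390e+01, -3.42069733e+01,  1.01807491e-04,
        9.46293992e-03, -1.04071904e-05]), 'eef_pos': array([ 137.39951296, -609.24159877,  241.55900152]), 'tcp_rot': array([-1.57076871e+00,  1.40321085e-03, -1.34900479e+00]), 'contact_force': array([-0.27785037,  0.15730551,  0.24045901]), 'wrist_torque': array([0.01319787, 0.00756921, 0.02354199]), 'opening': 0.998632306558089} 11.0
side {'intrinsics': array([[363.84896148,   0.        , 325.92169145],
       [  0.        , 363.84896148, 203.18764398],
       [  0.        ,   0.        ,   1.        ]]), 'view': array([[ 9.63826668e-01, -2.66192148e-01,  1.34125045e-02,
        -5.68978702e+02],
       [ 1.47417934e-01,  5.74342685e-01,  8.05231912e-01,
        -1.56336812e+02],
       [-2.22049786e-01, -7.74126747e-01,  5.928
[... 477 characters left out ...]
      [-1.70763520e-01, -8.60138173e-03,  9.85274498e-01,
        -1.02611177e+03],
       [ 0.00000000e+00,  0.00000000e+00,  0.00000000e+00,
         1.00000000e+00]])}
wrist {'intrinsics': array([[278.39710089,   0.        , 319.48727906],
       [  0.        , 278.39710089, 195.98673127],
       [  0.        ,   0.        ,   1.        ]]), 'hand_eye': array([[ 9.99999921e-01,  3.82164469e-04,  1.13625307e-04,
        -2.85066120e-01],
       [-8.61041716e-06,  3.05624904e-01, -9.52151993e-01,
        -1.30876282e+02],
       [-3.98605385e-04,  9.52151916e-01,  3.05624883e-01,
         7.78330916e+01],
       [ 0.00000000e+00,  0.00000000e+00,  0.00000000e+00,
         1.00000000e+00]])}
```

View pics/side0.png

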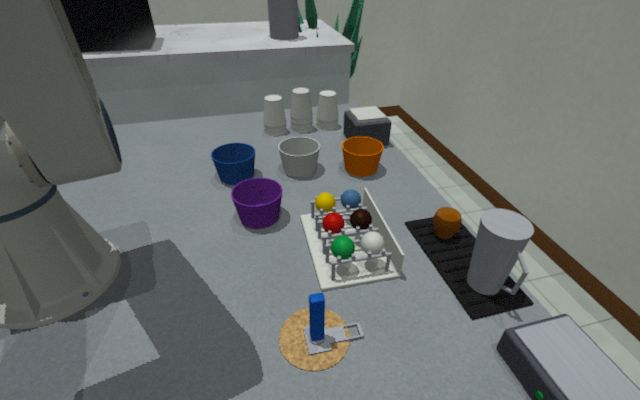

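View pics/top0.png

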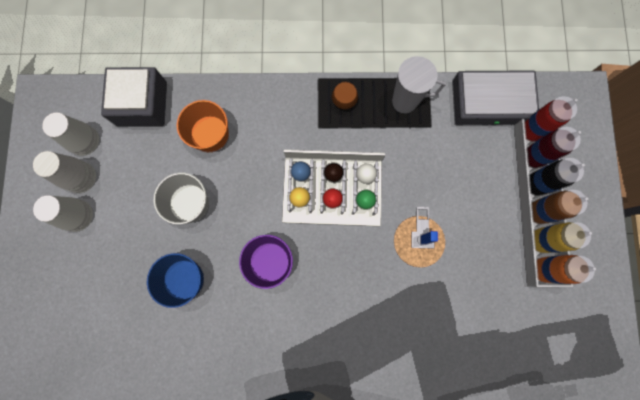

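View pics/wrist0.png

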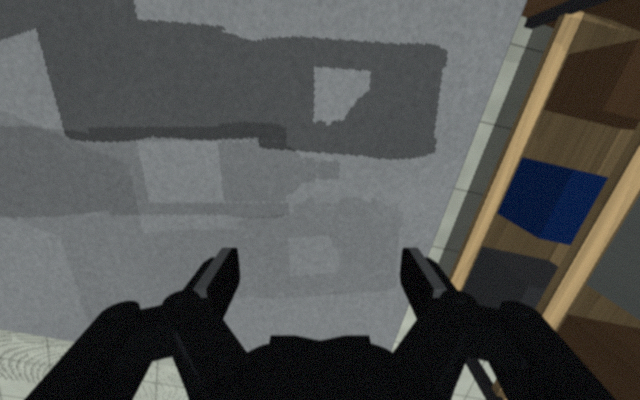

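Side view: spoon on cork at about (318,335), red ball (333,222), white cup (299,157). Top view: red ball (333,198), spoon handle (428,238), white cup (181,198), so the middle lane's front faces the robot.

```bash
cat > h.py <<'E'
import numpy as np,cv2
from rig import r,cams
from scipy.spatial.transform import Rotation as Ro
def ray(n,uv,s=None):
    i=cams.camera_info(n);K=i["intrinsics"]
    if n=="wrist":
        T=np.eye(4);T[:3,:3]=Ro.from_euler("xyz",s["tcp_rot"]).as_matrix();T[:3,3]=s["eef_pos"]
        C=T@i["hand_eye"]
    else: C=np.linalg.inv(i["view"])
    d=np.array([(uv[0]-K[0,2])/K[0,0],-(uv[1]-K[1,2])/K[1,1],-1.])
    return C[:3,3],C[:3,:3]@d
def onz(n,uv,z,s=None):
    o,d=ray(n,uv,s);return o+d*(z-o[2])/d[2]
def meet(a,b):
    (o1,d1),(o2,d2)=a,b
    t=np.linalg.lstsq(np.c_[d1,-d2],o2-o1,rcond=None)[0]
    p,q=o1+t[0]*d1,o2+t[1]*d2
    return (p+q)/2,np.linalg.norm(p-q)
def mask(im,lo,hi):return cv2.inRange(cv2.cvtColor(im,cv2.COLOR_BGR2HSV),lo,hi)
def blobs(m,box=None,amin=20):
    n,l,st,c=cv2.connectedComponentsWithStats(m)
    return [(c[i].round(1),st[i]) for i in range(1,n) if st[i][4]>=amin and (box is None or (box[0]<c[i][0]<box[2] and box[1]<c[i][1]<box[3]))]
E
python3 - <<'E'
from h import *
np.set_printoptions(precision=1,suppress=True)
ims={n:cv2.imread(f"pics/{n}0.png") for n in("top","side")}
R={"red":((0,150,80),(6,255,255)),"yel":((22,150,80),(30,255,255)),"grn":((50,120,50),(85,255,255)),"blu":((100,120,40),(125,255,255))}
B={"top":(270,140,450,260),"side":(290,180,390,345)}
for k,(lo,hi) in R.items():
    for n in B:
        for c,s in blobs(mask(ims[n],lo,hi),B[n]): print(k,n,c,s,"z71",onz(n,c,71)[:2],"z120",onz(n,c,120)[:2])
for n,b,sc in(("top",(260,140,460,280),4),("side",(280,170,400,380),4)):
    cv2.imwrite(f"pics/{n}0z.png",cv2.resize(ims[n][b[1]:b[3],b[0]:b[2]],None,fx=sc if n=="top" else 2.8,fy=sc if n=="top" else 2.8,interpolation=cv2.INTER_CUBIC))
b=(140,160,230,240)
cv2.imwrite("pics/cup0z.png",cv2.resize(ims["top"][b[1]:b[3],b[0]:b[2]],None,fx=7,fy=7,interpolation=cv2.INTER_CUBIC))
E
```

```text
red top [332.4 197.8] [324 189  18  18 264] z71 [589.9 -55.1] z120 [581.5 -53.8]
red side [332.9 221.9] [323 213  21  20 298] z71 [591.2 -52.2] z120 [ 573.2 -109.3]
yel top [298.1 196.6] [293 191  12  14 113] z71 [593.2  27.5] z120 [584.6  24.9]
yel side [325.  201.5] [316 193  19  19 277] z71 [594.5  27.2] z120 [576.2 -37.5]
grn top [365.6 199. ] [357 191  18  17 256] z71 [ 586.7 -134.9] z120 [ 578.4 -129.8]
grn side [342.4 246.6] [331 236  23  23 400] z71 [ 587.6 -134.3] z120 [ 569.9 -183.7]
blu top [428.8 237.4] [421 232  16  12 145] z71 [ 493.9 -282.3] z120 [ 490.  -270.2]
blu side [350.6 198.2] [342 190  18  18 246] z71 [658.9  24.8] z120 [634.5 -39.6]
blu side [316.5 316. ] [309 293  16  48 657] z71 [ 494.  -285.5] z120 [ 485.2 -320.6]
```

View pics/top0z.png

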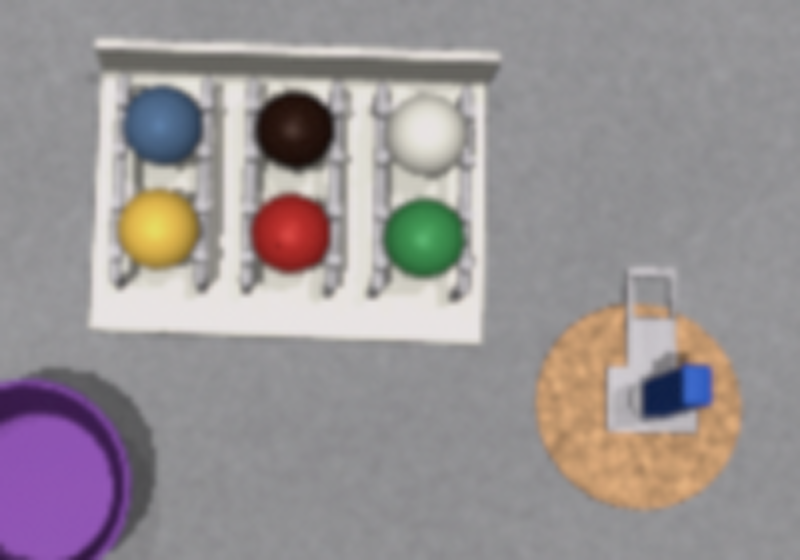

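View pics/cup0z.png

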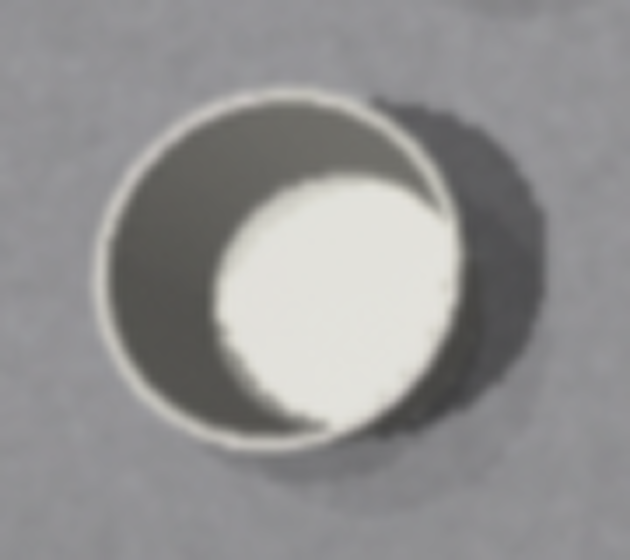

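View pics/side0z.png

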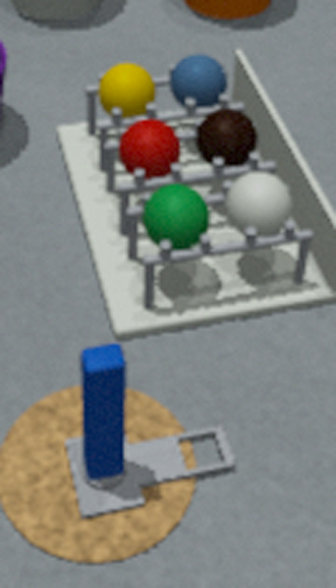

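Run:
```python
from h import *
np.set_printoptions(precision=1,suppress=True)
def P(x,y,s,o,z,n="top"):return onz(n,((x+.5)/s-.5+o[0],(y+.5)/s-.5+o[1]),z)
o=(260,140)
q=[P(*c,4,o,8)[:2] for c in((608,368),(608,432),(696,432),(628,269),(675,268))];print(*q)
print("foot edge dir",np.degrees(np.arctan2(*(q[0]-q[1])[::-1])),np.degrees(np.arctan2(*(q[1]-q[2])[::-1]))-90,"tip edge",np.degrees(np.arctan2(*(q[3]-q[4])[::-1]))-90)
print("tipmid",(q[3]+q[4])/2,"foot ctr",(q[0]+q[2])/2)
print("handle top",P(698,386,4,o,120),"side top",P(103,354,2.8,(280,170),120,"side"))
print("handle front right/left top corners",P(684,368,4,o,120),P(711,366,4,o,120))
print("cork",P(639,407,4,o,3))
c=(140,160)
for n in((95,269),(462,269),(278,88),(278,450),(278.5,269)):print("cup",P(*n,7,c,80))
print("floor", P(338,300,7,c,5))
im=cv2.imread("pics/side0.png")[130:185,270:330]
cv2.imwrite("pics/cups.png",cv2.resize(im,None,fx=10,fy=10,interpolation=cv2.INTER_CUBIC))
```

```text
[ 513.6 -255.3] [ 473.6 -253.8] [ 473.4 -308.6] [ 576.5 -270.5] [ 577.  -300.3]
foot edge dir -2.2495433258871422 -0.16699727187912572 tip edge 1.0180056935792123
tipmid [ 576.8 -285.4] foot ctr [ 493.5 -282. ]
handle top [ 492.9 -282.3  120. ] side top [ 494.5 -283.7  120. ]
handle front right/left top corners [ 503.  -274.9  120. ] [ 504.1 -290.2  120. ]
cork [ 489.5 -274.9    3. ]
cup [589.6 374.3  80. ]
cup [589.1 248.5  80. ]
cup [652.8 314.8  80. ]
cup [527.1 308.4  80. ]
cup [589.3 311.4  80. ]
floor [590.7 313.5   5. ]
```

View pics/cups.png

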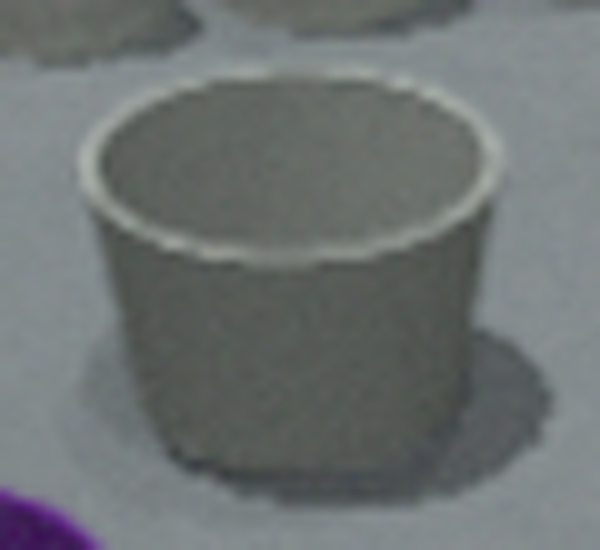

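Spoon handle at about (493.5, -282.5), both views agreeing within 2 mm, yaw about -1.5°. The foot measures 40x55, which matches. Red ball is at (590.5, -54) and the rack yaw is -2.3°. Cup axis is at (589.5, 311.5) and its rim measures 126. Next I move above the spoon.

```bash
cat >> h.py <<'E'
def togo(x,y,z,yaw=None,roll=0,sense=True):
    """tool target: spoon-frame yaw/roll(deg about spoon x); prints turn (deg) and shift (cm) in current tool axes"""
    s=r.sense();R=Ro.from_euler("xyz",s["tcp_rot"])
    B=Ro.from_matrix(np.array([[0,0,1],[-1,0,0],[0,-1,0]]))
    S=R*B.inv();
    T=Ro.from_euler("ZYX",[yaw,0,roll],degrees=True)*B
    d=np.array([x,y,z])-s["eef_pos"]
    print("t%.2f"%s["clock"],"tcp",s["eef_pos"].round(1),"spoonYPR",S.as_euler("ZYX",degrees=True).round(2),"open",round(s["opening"],3),"F",s["contact_force"].round(1))
    print(" turn",(R.inv()*T).as_rotvec(degrees=True).round(2),"shift cur",(R.inv().apply(d)/10).round(2),"shift tgt",(T.inv().apply(d)/10).round(2))
E
python3 -c "
from h import *
togo(493.5,-282.5,180,-1.5)"
python3 -m crank '[[0,7,0,-2,0,2,1],[0,7,0,-2.5,0,3,1],[0,0,0,-2.5,0,3,1],[0,0,0,-2.5,0,3,1],[0,0,0,-2.5,0,3,1],[0,0,0,-2.5,0,3,1],[0,0,0,-2.5,0,3,1],[0,0,0,-2.5,0,3,1],[0,0,0,-2.5,0,3,1],[0,0,0,-2.5,0,3,1]]' 60
python3 -c "
from h import *
togo(493.5,-282.5,180,-1.5)"
```

```text
t0.15 tcp [ 137.4 -609.4  241.7] spoonYPR [12.71 -0.    0.06] open 1.001 F [-0.6  0.1  0. ]
 turn [ 1.000e-02  1.421e+01 -6.000e-02] shift cur [-24.05   6.2   41.93] shift tgt [-33.61   6.17  34.74]
clock: 0.98
eef_pos: [430.9, -359.2, 239.0]
tcp_rot: [-1.574, 0.001, -1.616]
contact_force: [-0.0, -0.4, -0.8]
opening: 1.003
t0.98 tcp [ 430.9 -359.2  239. ] spoonYPR [-2.56  0.18  0.05] open 1.003 F [-0.  -0.4 -0.8]
 turn [ 0.18 -1.06 -0.05] shift cur [-7.94  5.89  5.93] shift tgt [-7.83  5.9   6.06]
```

```bash
python3 -m crank '[[0,-0.5,0,-2.5,0.5,2,1],[0,-0.5,0,-2.5,1,2,1],[0,0,0,-2,1,1.5,1],[0,0,0,-0.8,1,0.5,1],[0,0,0,0,1,0,1],[0,0,0,0,0.8,0,1],[0,0,0,0,0.3,0,1],[0,0,0,0,0.2,0,1],[0,0,0,0,0,0,1],[0,0,0,0,0,0,1]]' 60
python3 - <<'E'
from h import *
togo(493.5,-282.5,80,-1.5)
s=r.sense()
im=cams.grab_frame("wrist");cv2.imwrite("pics/w1.png",im)
for c,st in blobs(mask(im,(100,120,40),(125,255,255))): print(c,st)
E
```

```text
clock: 1.82
eef_pos: [498.8, -277.6, 176.7]
tcp_rot: [-1.574, 0.001, -1.593]
contact_force: [-0.1, -0.1, -0.3]
opening: 1.005
t1.82 tcp [ 498.8 -277.6  176.7] spoonYPR [-1.26  0.18  0.04] open 1.005 F [-0.1 -0.1 -0.3]
 turn [ 0.18  0.24 -0.04] shift cur [ 0.51  9.67 -0.48] shift tgt [ 0.5   9.67 -0.51]
[636.7 125.8] [633 106   7  39 179]
[626.3 201.2] [ 609  165   31   66 1306]
[327.2 207.9] [ 317  175   23   62 1230]
[613.1 263.7] [ 588  235   52   67 1711]
```

View pics/w1.png

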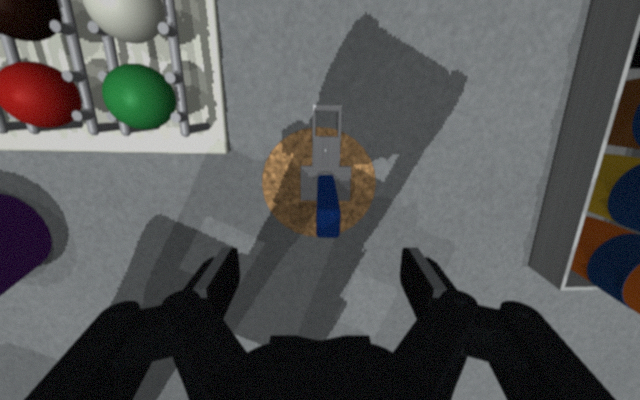

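Wrist view: handle top face is near (328,223), foot centre near (326,183) and tongue tip near (327,106). The tongue is almost exactly vertical in the image, so the yaw matches the tool.

```bash
python3 - <<'E'
from h import *
s=r.sense()
for n,uv,z in(("handle top",(328,224),120),("tip",(327,106),8),("foot L",(301,183),8),("foot R",(351,183),8)):print(n,onz("wrist",uv,z,s).round(1))
im=cv2.imread("pics/w1.png")[90:250,250:410];cv2.imwrite("pics/w1z.png",cv2.resize(im,None,fx=3.7,fy=3.7,interpolation=cv2.INTER_CUBIC))
E
python3 -m crank '[[0,0,0,0.2,1,-0.2,1],[0,0,0,0.2,1,-0.2,1],[0,0,0,0.1,1,-0.1,1],[0,0,0,0,1,0,1],[0,0,0,0,0,0,1],[0,0,0,0,0,0,1],[0,0,0,0,0,0,1],[0,0,0,0,0,0,1],[0,0,0,0,0,0,1],[0,0,0,0,0,0,1]]'
```

```text
handle top [ 494.5 -283.5  120. ]
tip [ 576.5 -286.8    8. ]
foot L [ 495.5 -256.7    8. ]
foot R [ 494.3 -312.4    8. ]
clock: 2.7
eef_pos: [492.6, -284.6, 133.2]
tcp_rot: [-1.573, -0.0, -1.595]
contact_force: [-0.2, 0.1, 0.5]
opening: 1.001
```

View pics/w1z.png

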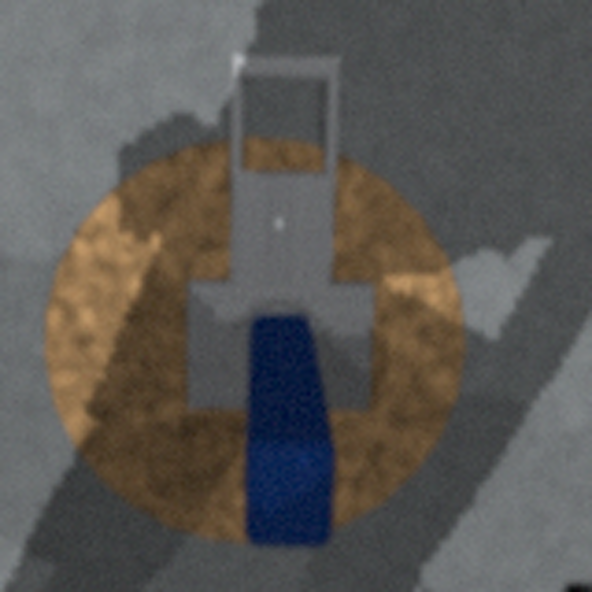

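```bash
python3 -m crank '[[0,0.5,0,-0.1,1.2,0.15,1],[0,0,0,0,1.2,0,1],[0,0,0,0,1.2,0,1],[0,0,0,0,1.2,0,1],[0,0,0,0,0.4,0,1],[0,0,0,0,0,0,1],[0,0,0,0,0,0,1],[0,0,0,0,0,0,1],[0,0,0,0,0,0,1],[0,0,0,0,0,0,1]]'
python3 -c "
from h import *
togo(494,-283.5,80,-1.8)"
```

```text
clock: 3.53
eef_pos: [494.9, -283.2, 76.3]
tcp_rot: [-1.571, -0.001, -1.604]
contact_force: [0.6, -0.1, -0.1]
opening: 1.004
t3.53 tcp [ 494.9 -283.2   76.3] spoonYPR [-1.92  0.03 -0.04] open 1.004 F [ 0.6 -0.1 -0.1]
 turn [ 0.03 -0.12  0.04] shift cur [ 0.03 -0.37 -0.09] shift tgt [ 0.03 -0.37 -0.09]
```

```bash
python3 -m crank '[[0,0,0,0,-0.4,0,1],[0,0,0,0,0,0,1],[0,0,0,0,0,0,-1],[0,0,0,0,0,0,-1],[0,0,0,0,0,0,-1],[0,0,0,0,0,0,-1],[0,0,0,0,0,0,-1],[0,0,0,0,0,0,-1],[0,0,0,0,0,0,-1],[0,0,0,0,0,0,-1]]' 80
python3 -c "
from h import *
togo(494,-283.5,80,-1.8)"
```

```text
clock: 4.37
eef_pos: [496.1, -283.9, 82.9]
tcp_rot: [-1.568, -0.002, -1.604]
contact_force: [0.1, 0.0, 1.8]
opening: 0.203
t4.37 tcp [ 496.1 -283.9   82.9] spoonYPR [-1.93 -0.16 -0.14] open 0.203 F [0.1 0.  1.8]
 turn [-0.16 -0.13  0.14] shift cur [-0.03  0.29 -0.21] shift tgt [-0.03  0.29 -0.21]
```

```bash
python3 -m crank '[[0,0,0,0,-0.5,0,-1],[0,0,0,0,-0.8,0,-1],[0,0,0,0,-0.8,0,-1],[0,0,0,0,-0.5,0,-1],[0,0,0,-1,-0.2,-1,-1],[0,0,0,-2,0,-1.5,-1],[0,0,0,-2,0,-1,-1],[0,0,0,-1,0,-0.5,-1],[0,0,0,0,0,0,-1],[0,0,0,0,0,0,-1]]'
python3 - <<'E'
from h import *
togo(450,-48,104,-2.3)
s=r.sense()
for n in("wrist","side","top"):
    im=cams.grab_frame(n);cv2.imwrite(f"pics/{n}2.png",im)
E
```

```text
clock: 5.2
eef_pos: [458.3, -222.0, 116.7]
tcp_rot: [-1.564, -0.005, -1.605]
contact_force: [0.2, 0.2, -1.2]
opening: 0.202
t5.20 tcp [ 458.3 -222.   116.7] spoonYPR [-1.95 -0.41 -0.28] open 0.202 F [ 0.2  0.2 -1.2]
 turn [-0.41  0.35  0.28] shift cur [-17.37   1.17  -1.43] shift tgt [-17.35   1.27  -1.53]
```

View pics/wrist2.png

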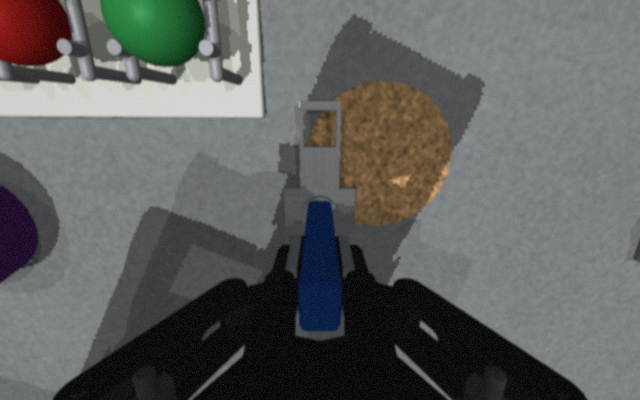

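View pics/side2.png

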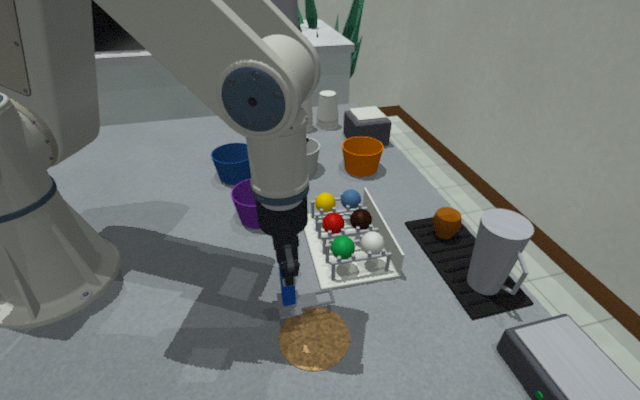

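Run:
```python
from h import *
im=cv2.imread("pics/wrist2.png")[90:210,265:375];cv2.imwrite("pics/w2z.png",cv2.resize(im,None,fx=5,fy=5,interpolation=cv2.INTER_CUBIC))
```

```text
(no output)
```

View pics/w2z.png

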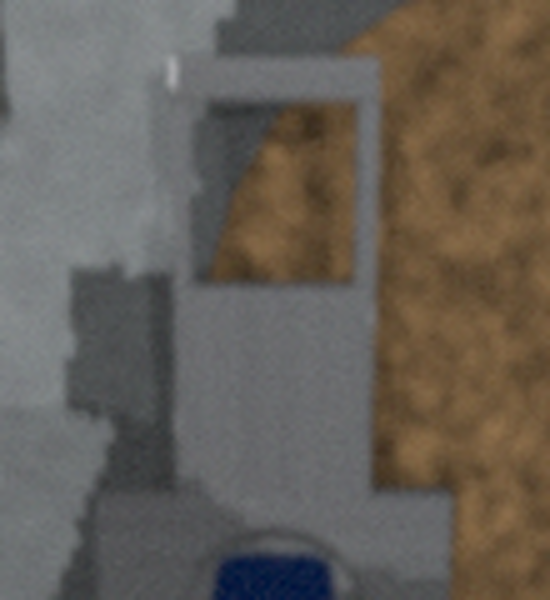

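Run:
```python
from h import *
s=r.sense();print(s["eef_pos"])
R=Ro.from_euler("xyz",s["tcp_rot"])
z=3+116.7-82.9+5
def p(x,y):
    w=onz("wrist",((x+.5)/5-.5+265,(y+.5)/5-.5+90),z,s);return w,R.inv().apply(w-s["eef_pos"])
for c in((175,58),(380,58),(95,490),(452,490),(193,102),(358,283)):
    w,t=p(*c);print(c,w.round(1),"tool",t.round(1))
```

```text
[ 458.66629529 -222.68348412  116.36363033]
(175, 58) [ 541.  -211.8   41.8] tool [-14.1  75.1  81.4]
(380, 58) [ 540.  -240.5   41.8] tool [14.6 75.2 81.4]
(95, 490) [ 478.7 -196.    41.8] tool [-27.7  74.6  18.6]
(452, 490) [ 476.7 -250.8   41.8] tool [27.1 74.8 18.5]
(193, 102) [ 535.  -214.    41.8] tool [-11.7  75.   75.5]
(358, 283) [ 508.8 -236.9   41.8] tool [12.1 75.  50.1]
```

```bash
python3 -m crank '[[0,0,0,-2,0,-0.2,-1],[0,0,0,-2.5,0,-0.2,-1],[-0.2,0.2,0.1,-2.5,0,-0.2,-1],[-0.2,0.15,0.15,-2.5,0.2,-0.2,-1],[0,0,0,-2.5,0.2,-0.2,-1],[0,0,0,-2,0.2,-0.2,-1],[0,0,0,-1.5,0.2,-0.2,-1],[0,0,0,-1,0,0,-1],[0,0,0,0,0,0,-1],[0,0,0,0,0,0,-1]]'
python3 - <<'E'
from h import *
togo(442,-48,104,-2.3)
s=r.sense()
im=cams.grab_frame("wrist");cv2.imwrite(f"pics/wrist3.png",im)
E
```

```text
clock: 6.18
eef_pos: [459.4, -58.1, 107.5]
tcp_rot: [-1.564, -0.004, -1.619]
contact_force: [-0.2, -0.1, -1.5]
opening: 0.2
t6.18 tcp [459.4 -58.1 107.5] spoonYPR [-2.74 -0.38 -0.21] open 0.2 F [-0.2 -0.1 -1.5]
 turn [-0.38 -0.44  0.21] shift cur [-0.93  0.34 -1.79] shift tgt [-0.94  0.35 -1.78]
```

View pics/wrist3.png

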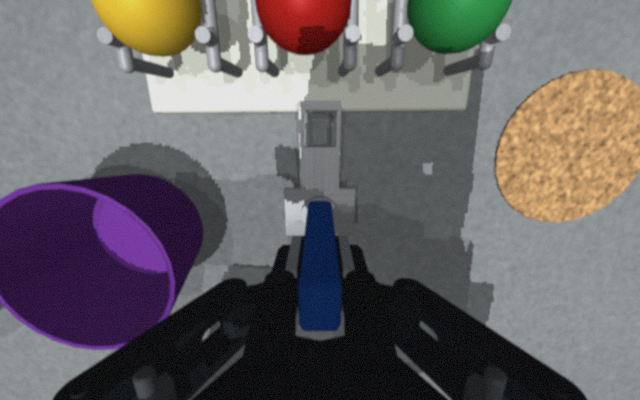

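Wrist view: the tongue tip is at (320,103), and the middle-lane rail fronts are at about (256,33) and (352,32), so the lane lies a little to the left.

```bash
python3 - <<'E'
from h import *
s=r.sense()
for uv in((256,34),(352,33),(105,36),(204,34),(400,33),(503,31)):print(uv,onz("wrist",uv,60,s).round(1))
E
python3 -m crank '[[-0.2,0,0.2,-0.9,0.1,0,-1],[-0.2,-0.4,0,0,0.2,0,-1],[0,0,0,0,0,0,-1],[0,0,0,0,0,0,-1],[0,0,0,0,0,0,-1],[0,0,0,0,0,0,-1],[0,0,0,0,0,0,-1],[0,0,0,0,0,0,-1],[0,0,0,0,0,0,-1],[0,0,0,0,0,0,-1]]'
python3 - <<'E'
from h import *
togo(527.5,-51.5,104,-2.3)
E
```

```text
(256, 34) [578.6 -28.   60. ]
(352, 33) [576.5 -82.6  60. ]
(105, 36) [581.7  58.   60. ]
(204, 34) [580.    1.6  60. ]
(400, 33) [ 575.2 -109.9   60. ]
(503, 31) [ 573.4 -168.6   60. ]
clock: 7.07
eef_pos: [461.1, -51.9, 104.5]
tcp_rot: [-1.571, -0.0, -1.616]
contact_force: [0.1, 0.7, -1.3]
opening: 0.204
t7.07 tcp [461.1 -51.9 104.5] spoonYPR [-2.56 -0.02 -0.02] open 0.204 F [ 0.1  0.7 -1.3]
 turn [-0.02 -0.26  0.02] shift cur [-0.34  0.05  6.63] shift tgt [-0.31  0.05  6.64]
```

```bash
python3 -m crank '[[0,-0.3,0,-0.2,0.05,0,-1],[0,0,0,0,0,0.5,-1],[0,0,0,0,0,0.8,-1],[0,0,0,0,0,0.8,-1],[0,0,0,0,0,0.8,-1],[0,0,0,0,0,0.8,-1],[0,0,0,0,0,0.5,-1],[0,0,0,0,0,0,-1],[0,0,0,0,0,0,-1],[0,0,0,0,0,0,-1]]'
python3 - <<'E'
from h import *
togo(527.5,-52,104,-2.3)
im=cams.grab_frame("wrist");cv2.imwrite(f"pics/wrist4.png",im)
im=cams.grab_frame("side");cv2.imwrite(f"pics/side4.png",cv2.resize(im[170:300,240:420],None,fx=4,fy=4))
E
```

```text
clock: 7.9
eef_pos: [509.4, -51.5, 103.9]
tcp_rot: [-1.569, -0.0, -1.609]
contact_force: [-0.3, 0.2, -1.0]
opening: 0.2
t7.90 tcp [509.4 -51.5 103.9] spoonYPR [-2.21 -0.09 -0.03] open 0.2 F [-0.3  0.2 -1. ]
 turn [-0.09  0.09  0.03] shift cur [-0.02 -0.01  1.81] shift tgt [-0.02 -0.01  1.81]
```

View pics/wrist4.png

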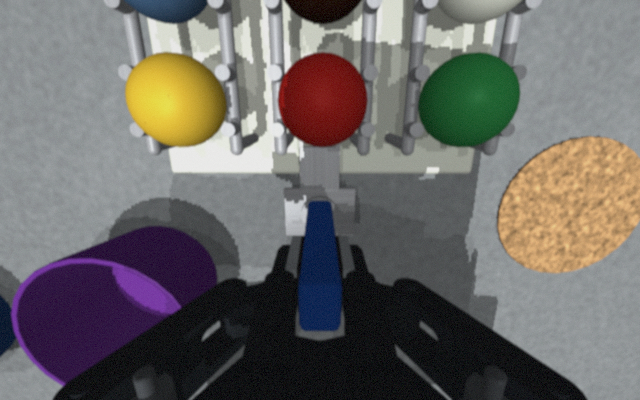

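View pics/side4.png

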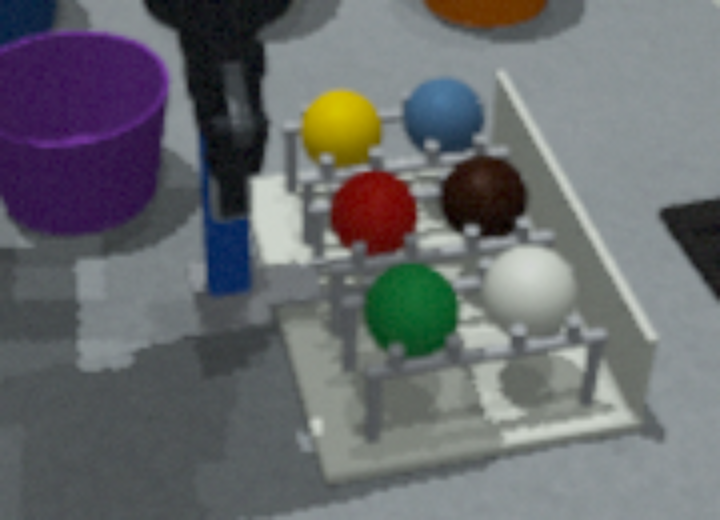

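Wrist view: the tongue (column 320) runs between the rails, which are at 277 and 367, and the red ball is at (323,100). No contact force.

Run:
```python
from h import *
s=r.sense()
im=cv2.imread("pics/wrist4.png");b=blobs(mask(im,(0,130,60),(7,255,255)),amin=1000);print(b)
R=Ro.from_euler("xyz",s["tcp_rot"])
w=onz("wrist",b[0][0],71,s);print(w,R.inv().apply(w-s["eef_pos"]))
```

```text
[(array([322.1,  98.8]), array([ 279,   53,   88,   93, 5706], dtype=int32))]
[590.9086647  -55.89319478  71.        ] [ 1.29301265 33.00840361 81.91585053]
```

```bash
python3 -m crank '[[0,0,0,0.1,0,0.6,-1],[0,0,0,0,0,0.6,-1],[0,0,0,0,0,0.5,-1],[0,0,0,0,0,0,-1],[0,0,0,0,0,0,-1],[0,0,0,0,0,0,-1],[0,0,0,0,0,0,-1],[0,0,0,0,0,0,-1],[0,0,0,0,0,0,-1],[0,0,0,0,0,0,-1]]'
python3 - <<'E'
from h import *
togo(528,-53,104,-2.3)
E
```

```text
clock: 8.83
eef_pos: [526.8, -53.3, 103.9]
tcp_rot: [-1.57, -0.0, -1.61]
contact_force: [-0.3, -0.5, -1.3]
opening: 0.198
t8.83 tcp [526.8 -53.3 103.9] spoonYPR [-2.22 -0.03 -0.02] open 0.198 F [-0.3 -0.5 -1.3]
 turn [-0.03  0.08  0.02] shift cur [-0.03 -0.01  0.12] shift tgt [-0.03 -0.01  0.12]
```

```bash
python3 -m crank '[[0,0,0,0,-0.5,0.1,-1],[0,0,0,0,-0.5,0,-1],[0,0,0,0,-0.3,0,-1],[0,0,0,0,-0.3,0,-1],[0,0,0,0,-0.3,0,-1],[0,0,0,0,-0.3,0,-1],[0,0,0,0,-0.3,0,-1],[0,0,0,0,-0.3,0,-1],[0,0,0,0,-0.3,0,-1],[0,0,0,0,-0.3,0,-1]]'
python3 - <<'E'
from h import *
togo(528,-53,164,-2.3)
im=cams.grab_frame("wrist");cv2.imwrite(f"pics/wrist5.png",im)
E
```

```text
clock: 9.67
eef_pos: [527.3, -53.2, 141.5]
tcp_rot: [-1.571, -0.0, -1.61]
contact_force: [-0.3, -0.4, -2.1]
opening: 0.199
t9.67 tcp [527.3 -53.2 141.5] spoonYPR [-2.22 -0.   -0.02] open 0.199 F [-0.3 -0.4 -2.1]
 turn [-0.    0.08  0.02] shift cur [-0.02 -2.25  0.07] shift tgt [-0.03 -2.25  0.07]
```

View pics/wrist5.png

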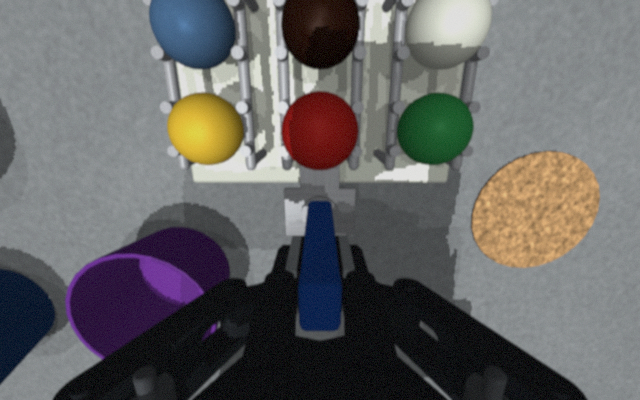

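```bash
python3 -m crank '[[0,0,0,0,-0.4,0,-1],[0,0,0,0,-0.6,0,-1],[0,0,0,0,-0.8,0,-1],[0,0,0,0,-0.8,0,-1],[0,0,0,0,-0.8,0,-1],[0,0,0,0,-0.8,0,-1],[0,0,0,0,-0.6,0,-1],[0,0,0,0,-0.3,0,-1],[0,0,0,0,0,0,-1],[0,0,0,0,0,0,-1]]'
python3 - <<'E'
from h import *
togo(526.5,274,195,-2.3)
im=cams.grab_frame("wrist");cv2.imwrite(f"pics/wrist6.png",im)
im=cams.grab_frame("side");cv2.imwrite(f"pics/side6.png",cv2.resize(im[120:300,220:420],None,fx=3,fy=3))
E
```

```text
clock: 10.55
eef_pos: [528.1, -53.3, 200.1]
tcp_rot: [-1.568, -0.001, -1.609]
contact_force: [-0.2, 0.2, -2.2]
opening: 0.199
t10.55 tcp [528.1 -53.3 200.1] spoonYPR [-2.22 -0.17 -0.03] open 0.199 F [-0.2  0.2 -2.2]
 turn [-0.17  0.08  0.03] shift cur [-32.7    0.49  -1.43] shift tgt [-32.7    0.51  -1.47]
```

View pics/wrist6.png

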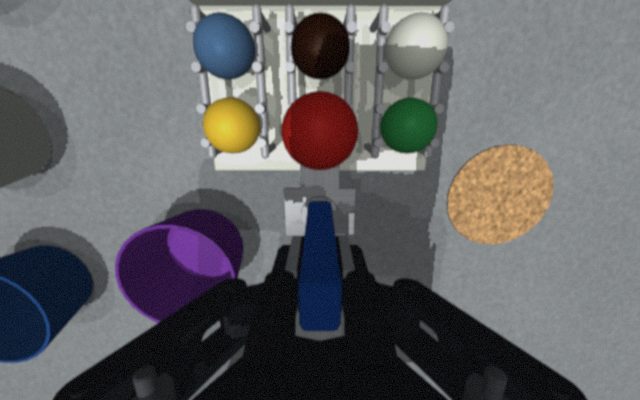

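View pics/side6.png

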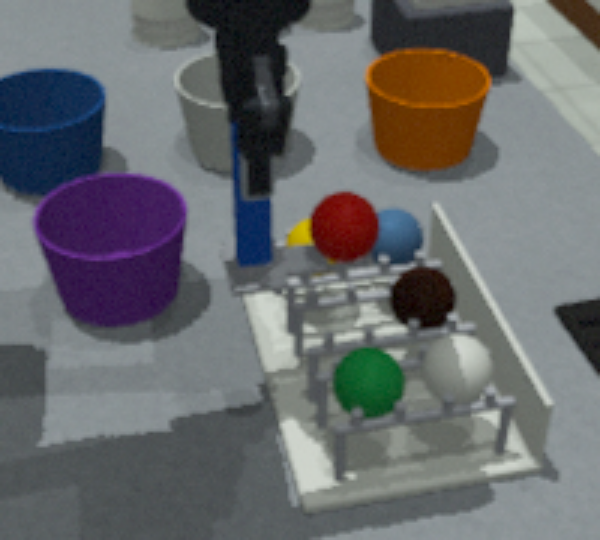

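The ball sits in the pocket: it is at (320,131) in the wrist view, unchanged relative to the spoon, and well above the rack in the side view. Next I carry it gently to the left.

```bash
python3 -m crank '[[0,0,0,-0.4,0,0,-1],[0,0,0,-0.8,0,0,-1],[0,0,0,-1.2,0,0,-1],[0,0,0,-1.6,0,0,-1],[0,0,0,-1.9,0,0,-1],[0,0,0,-2,0,0,-1],[0,0,0,-2,0,0,-1],[0,0,0,-2,0,0,-1],[0,0,0,-2,0,0,-1],[0,0,0,-2,0,0,-1]]'
python3 - <<'E'
from h import *
togo(526.5,274,195,-2.3)
E
```

```text
clock: 11.48
eef_pos: [531.6, 117.1, 196.4]
tcp_rot: [-1.574, -0.0, -1.614]
contact_force: [0.1, -0.2, -0.8]
opening: 0.201
t11.48 tcp [531.6 117.1 196.4] spoonYPR [-2.46  0.2  -0.01] open 0.201 F [ 0.1 -0.2 -0.8]
 turn [ 0.2  -0.16  0.01] shift cur [-15.66   0.14  -1.18] shift tgt [-15.66   0.14  -1.14]
```

```bash
python3 -m crank '[[0,0,0,-2,0,0,-1],[0,0,0,-2,0,-0.1,-1],[0,0,0,-2,0,-0.2,-1],[0,0,0,-2,0,-0.3,-1],[0,0,0,-1.9,0,-0.2,-1],[0,0,0,-1.6,0,-0.1,-1],[0,0,0,-1.2,0,0,-1],[0,0,0,-0.8,0,0,-1],[0,0,0,-0.4,0,0,-1],[0,0,0,0,0,0,-1]]'
python3 - <<'E'
from h import *
togo(526.5,274,195,-2.3)
im=cams.grab_frame("wrist");cv2.imwrite(f"pics/wrist7.png",im)
im=cams.grab_frame("top");cv2.imwrite(f"pics/top7.png",im)
E
```

```text
clock: 12.32
eef_pos: [522.0, 277.0, 193.6]
tcp_rot: [-1.579, 0.001, -1.606]
contact_force: [0.3, -0.6, -2.2]
opening: 0.201
t12.32 tcp [522.  277.  193.6] spoonYPR [-2.    0.47  0.03] open 0.201 F [ 0.3 -0.6 -2.2]
 turn [ 0.47  0.3  -0.03] shift cur [ 0.29 -0.15  0.46] shift tgt [ 0.29 -0.14  0.46]
```

View pics/wrist7.png

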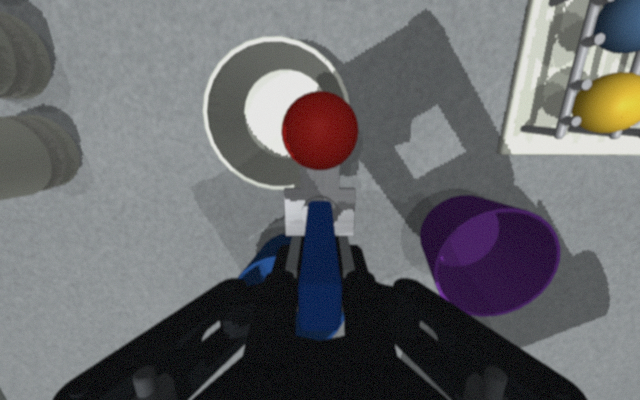

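View pics/top7.png

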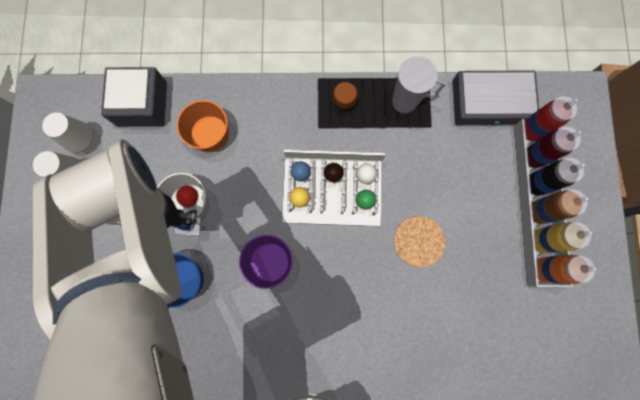

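Wrist view: cup rim centre is about (278,112) and the ball (320,130) is still in the pocket. I check both in world coordinates.

Run:
```python
from h import *
s=r.sense()
im=cv2.imread("pics/wrist7.png");b=blobs(mask(im,(0,130,60),(7,255,255)),amin=1000);print(b[0][0])
for uv in((204,112),(353,112),(278,37),(278,187)):print("rim",onz("wrist",uv,80,s).round(1))
print("ball",onz("wrist",b[0][0],s["eef_pos"][2]-53,s).round(1), s["eef_pos"])
```

```text
[319.5 130.2]
rim [598.1 370.2  80. ]
rim [593.5 245.4  80. ]
rim [651.4 303.6  80. ]
rim [530.4 313.6  80. ]
ball [584.9 273.8 140.6] [522.06457401 275.87142358 193.55671123]
```

```bash
python3 -m crank '[[0.3,0,0,0.2,0,0.3,-1],[0.2,0,0,0.2,0,0.3,-1],[0,0,0,0,0,0,-1],[0,0,-1.5,-0.14,0,0,-1],[0,0,-2.5,-0.23,0,0,-1],[0,0,-3,-0.28,0,0,-1],[0,0,-3,-0.28,0,0,-1],[0,0,-3,-0.28,0,0,-1],[0,0,-2,-0.18,0,0,-1],[0,0,0,0,0,0,-1]]'
python3 - <<'E'
from h import *
togo(526.5,274,195,-2.3)
s=r.sense();R=Ro.from_euler("xyz",s["tcp_rot"])
print("pocket",(s["eef_pos"]+R.apply([0,53,63])).round(1))
E
```

```text
clock: 13.25
eef_pos: [532.0, 277.3, 193.4]
tcp_rot: [-1.566, -0.274, -1.62]
contact_force: [-1.4, 0.2, -2.1]
opening: 0.203
t13.25 tcp [532.  277.3 193.4] spoonYPR [ -2.75  -0.26 -15.68] open 0.203 F [-1.4  0.2 -2.1]
 turn [-0.2  -0.48 15.68] shift cur [ 0.39 -0.06 -0.53] shift tgt [ 0.35 -0.16 -0.54]
pocket [594.5 260.  142.7]
```

```bash
python3 -m crank '[[0,0,0,-0.3,0,-0.2,-1],[0,0,0,-0.4,0,-0.1,-1],[0,0,0,-0.3,0,0,-1],[0,0,-2,-0.22,0,0,-1],[0,0,-2,-0.22,0,0,-1],[0,0,-2,-0.22,0,0,-1],[0,0,0,0,0,0,-1],[0,0,0,0,0,0,-1],[0,0,0,0,0,0,-1],[0,0,0,0,0,0,-1]]'
python3 - <<'E'
from h import *
togo(526.5,274,195,-2.3)
s=r.sense();R=Ro.from_euler("xyz",s["tcp_rot"])
print("pocket",(s["eef_pos"]+R.apply([0,53,63])).round(1))
im=cams.grab_frame("wrist");cv2.imwrite(f"pics/wrist8.png",im)
E
```

```text
clock: 14.08
eef_pos: [530.3, 291.6, 189.2]
tcp_rot: [-1.566, -0.371, -1.626]
contact_force: [0.3, 0.6, -1.7]
opening: 0.202
t14.08 tcp [530.3 291.6 189.2] spoonYPR [ -3.05  -0.27 -21.27] open 0.202 F [ 0.3  0.6 -1.7]
 turn [-0.13 -0.79 21.27] shift cur [ 1.87  0.1  -0.28] shift tgt [ 1.78 -0.58 -0.31]
pocket [592.4 269.1 140.1]
```

View pics/wrist8.png

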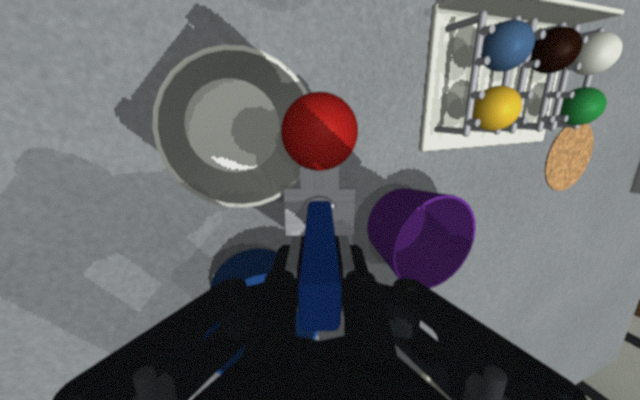

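The ball is still seated at 21° roll, with the pocket 41 mm to the right of the cup axis. I continue slowly.

```bash
python3 -m crank '[[0,0,-1.5,-0.17,-0.1,0,-1],[0,0,-1.5,-0.17,-0.1,0,-1],[0,0,-1.5,-0.17,0,0,-1],[0,0,-1.5,-0.17,0,0,-1],[0,0,-1.5,-0.17,0,0,-1],[0,0,-1.5,-0.17,0,0,-1],[0,0,-1.5,-0.17,0,0,-1],[0,0,-1.5,-0.17,0,0,-1],[0,0,-1.5,-0.17,0,0,-1],[0,0,-1.5,-0.17,0,0,-1]]'
python3 - <<'E'
from h import *
togo(526.5,274,195,-2.3)
s=r.sense();R=Ro.from_euler("xyz",s["tcp_rot"])
print("pocket",(s["eef_pos"]+R.apply([0,53,63])).round(1))
im=cams.grab_frame("wrist");cv2.imwrite(f"pics/wrist9.png",im)
E
```

```text
clock: 14.97
eef_pos: [531.8, 308.6, 183.3]
tcp_rot: [-1.562, -0.657, -1.631]
contact_force: [0.4, -0.6, -1.3]
opening: 0.203
t14.97 tcp [531.8 308.6 183.3] spoonYPR [ -3.12  -0.41 -37.65] open 0.203 F [ 0.4 -0.6 -1.3]
 turn [-0.12 -0.93 37.65] shift cur [ 3.47  1.2  -0.33] shift tgt [ 3.48 -1.17 -0.39]
pocket [593.2 272.8 141.8]
```

View pics/wrist9.png

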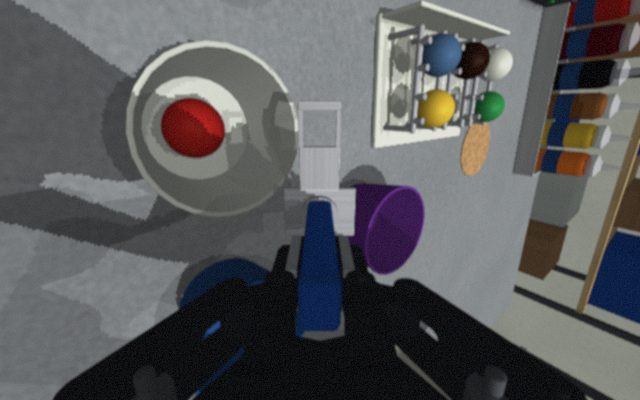

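The ball is in the cup at (193,128). Next I rise and roll back upright.

```bash
python3 -m crank '[[0,0,0,0.6,-0.8,0,-1],[0,0,0,0.9,-1.2,0,-1],[0,0,4,0.9,-1.2,0,-1],[0,0,6,0.9,-1.2,0,-1],[0,0,6,0.6,-0.8,0,-1],[0,0,6,1,0,0,-1],[0,0,6,1.5,0,0,-1],[0,0,6,2,0,0,-1],[0,0,3,2.5,0,0,-1],[0,0.5,0,2.5,0,0,-1]]'
python3 - <<'E'
from h import *
togo(496.1,-283.9,150,-1.93)
im=cams.grab_frame("wrist");cv2.imwrite(f"pics/wrist10.png",im)
E
```

```text
clock: 15.85
eef_pos: [528.2, 216.7, 276.4]
tcp_rot: [-1.547, 0.02, -1.623]
contact_force: [1.1, -0.5, -1.0]
opening: 0.2
t15.85 tcp [528.2 216.7 276.4] spoonYPR [-3.02 -1.39  1.12] open 0.2 F [ 1.1 -0.5 -1. ]
 turn [-1.4  -1.07 -1.11] shift cur [50.4  11.64 -0.88] shift tgt [50.14 12.64 -1.52]
```

View pics/wrist10.png

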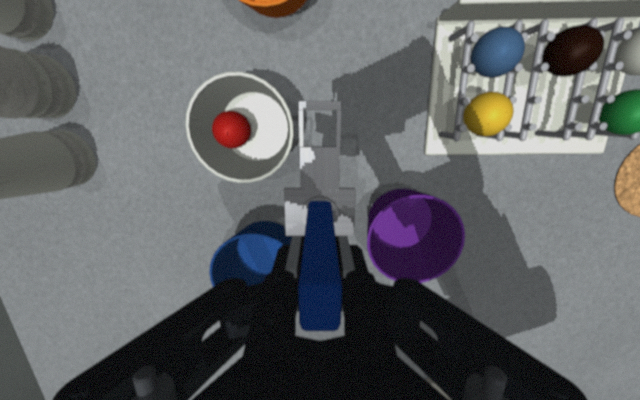

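```bash
python3 -m crank '[[-0.7,-0.5,-0.5,2.5,0,0,-1],[-0.7,-0.5,-0.5,3,0,-0.1,-1],[0,0,0,3,0,-0.1,-1],[0,0,0,3,0,-0.1,-1],[0,0,0,3,0,-0.1,-1],[0,0,0,3,0,-0.1,-1],[0,0,0,3,0,-0.2,-1],[0,0,0,3,0,-0.2,-1],[0,0,0,3,0,-0.2,-1],[0,0,0,3,0,-0.2,-1]]'
python3 - <<'E'
from h import *
togo(496.1,-283.9,150,-1.93)
E
```

```text
clock: 16.73
eef_pos: [500.9, -95.8, 296.0]
tcp_rot: [-1.553, -0.005, -1.602]
contact_force: [0.1, 0.1, -1.7]
opening: 0.193
t16.73 tcp [500.9 -95.8 296. ] spoonYPR [-1.77 -1.04 -0.27] open 0.193 F [ 0.1  0.1 -1.7]
 turn [-1.05  0.15  0.27] shift cur [18.74 14.69 -0.16] shift tgt [18.81 14.6   0.16]
```

```bash
python3 -m crank '[[-0.5,0,0.1,3,1,0,-1],[-0.5,0,0.2,3,1.5,0,-1],[0,0,0,3,1.5,0,-1],[0,0,0,2.5,1.5,0,-1],[0,0,0,2,1.5,0,-1],[0,0,0,1.5,1.5,0,-1],[0,0,0,1,1,0,-1],[0,0,0,0.4,0.5,0,-1],[0,0,0,0,0,0,-1],[0,0,0,0,0,0,-1]]'
python3 - <<'E'
from h import *
togo(496.1,-283.9,84,-1.93)
E
```

```text
clock: 17.57
eef_pos: [495.5, -276.7, 210.1]
tcp_rot: [-1.555, -0.011, -1.604]
contact_force: [0.9, 0.2, -1.2]
opening: 0.2
t17.57 tcp [ 495.5 -276.7  210.1] spoonYPR [-1.89 -0.92 -0.61] open 0.2 F [ 0.9  0.2 -1.2]
 turn [-0.92  0.03  0.61] shift cur [ 0.58 12.62 -0.12] shift tgt [ 0.72 12.61  0.09]
```

```bash
python3 -m crank '[[-0.5,0,0.3,0.4,1.5,0,-1],[-0.4,0,0.3,0.3,1.5,0,-1],[0,0,0,0,1.5,0,-1],[0,0,0,0,1.5,0,-1],[0,0,0,0,1.5,0,-1],[0,0,0,0,1,0,-1],[0,0,0,0,0.5,0,-1],[0,0,0,0,0,0,-1],[0,0,0,0,0,0,-1],[0,0,0,0,0,0,-1]]'
python3 - <<'E'
from h import *
togo(496.1,-283.9,84,-1.93)
E
```

```text
clock: 18.4
eef_pos: [498.3, -280.7, 113.9]
tcp_rot: [-1.571, 0.002, -1.597]
contact_force: [0.9, 0.4, -1.5]
opening: 0.202
t18.40 tcp [ 498.3 -280.7  113.9] spoonYPR [-1.5   0.02  0.09] open 0.202 F [ 0.9  0.4 -1.5]
 turn [ 0.02  0.43 -0.09] shift cur [ 0.33  2.99 -0.21] shift tgt [ 0.33  2.99 -0.21]
```

```bash
python3 -m crank '[[0,0.2,0,0.3,0.5,-0.2,-1],[0,0.2,0,0,0.7,0,-1],[0,0,0,0,0.7,0,-1],[0,0,0,0,0.3,0,-1],[0,0,0,0,0,0,-1],[0,0,0,0,0,0,-1],[0,0,0,0,0,0,-1],[0,0,0,0,0,0,-1],[0,0,0,0,0,0,-1],[0,0,0,0,0,0,-1]]'
python3 - <<'E'
from h import *
togo(496.1,-283.9,83,-1.93)
im=cams.grab_frame("wrist");cv2.imwrite(f"pics/wrist11.png",im)
im=cams.grab_frame("side");cv2.imwrite(f"pics/side11.png",cv2.resize(im[240:380,240:400],None,fx=4,fy=4))
E
```

```text
clock: 19.23
eef_pos: [497.5, -284.9, 92.2]
tcp_rot: [-1.567, -0.001, -1.605]
contact_force: [0.9, -0.7, -1.0]
opening: 0.201
t19.23 tcp [ 497.5 -284.9   92.2] spoonYPR [-1.95 -0.21 -0.04] open 0.201 F [ 0.9 -0.7 -1. ]
 turn [-0.21 -0.02  0.04] shift cur [-0.1   0.92 -0.15] shift tgt [-0.1   0.92 -0.15]
```

View pics/wrist11.png

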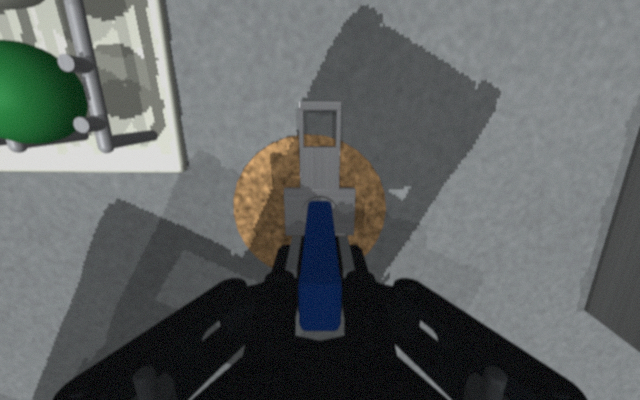

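View pics/side11.png

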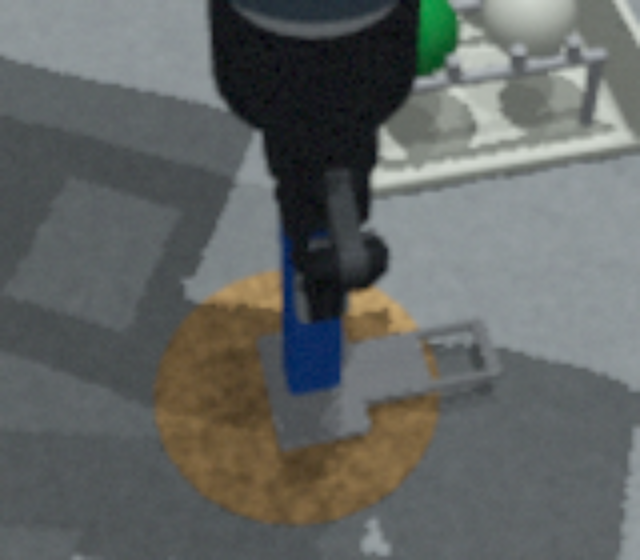

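The spoon is above the coaster, in its old place and still upright in the grip. I descend the last 9 mm slowly.

```bash
python3 -m crank '[[-0.2,0,0,-0.1,0.3,-0.1,-1],[0,0,0,0,0.2,0,-1],[0,0,0,0,0.15,0,-1],[0,0,0,0,0.1,0,-1],[0,0,0,0,0.05,0,-1],[0,0,0,0,0,0,-1],[0,0,0,0,0,0,-1],[0,0,0,0,0,0,-1],[0,0,0,0,0,0,-1],[0,0,0,0,0,0,-1]]'
python3 - <<'E'
from h import *
togo(496.1,-283.9,83,-1.93)
E
```

```text
clock: 20.17
eef_pos: [496.5, -283.8, 83.3]
tcp_rot: [-1.571, -0.001, -1.605]
contact_force: [0.6, -0.3, -1.2]
opening: 0.203
t20.17 tcp [ 496.5 -283.8   83.3] spoonYPR [-1.94  0.01 -0.04] open 0.203 F [ 0.6 -0.3 -1.2]
 turn [ 0.01 -0.01  0.04] shift cur [ 0.02  0.03 -0.04] shift tgt [ 0.02  0.03 -0.04]
```

```bash
python3 -m crank '[[0,0,0,0,0.05,0,-1],[0,0,0,0,0.05,0,-1],[0,0,0,0,0.05,0,-1],[0,0,0,0,0,0,-1],[0,0,0,0,0,0,-1],[0,0,0,0,0,0,-1],[0,0,0,0,0,0,-1],[0,0,0,0,0,0,-1],[0,0,0,0,0,0,-1],[0,0,0,0,0,0,-1]]'
python3 - <<'E'
from h import *
togo(496.1,-283.9,83,-1.93)
E
```

```text
clock: 21.0
eef_pos: [496.7, -284.0, 83.0]
tcp_rot: [-1.57, -0.001, -1.605]
contact_force: [0.1, 0.5, 0.6]
opening: 0.202
t21.00 tcp [ 496.7 -284.    83. ] spoonYPR [-1.95 -0.03 -0.06] open 0.202 F [0.1 0.5 0.6]
 turn [-0.03 -0.02  0.06] shift cur [-0.    0.   -0.06] shift tgt [-0.    0.   -0.06]
```

Touchdown: Fz went from -1.2 to +0.6. Release.

```bash
python3 -m crank '[[0,0,0,0,0,0,-0.4],[0,0,0,0,0,0,-0.2],[0,0,0,0,0,0,0],[0,0,0,0,0,0,0.5],[0,0,0,0,0,0,1],[0,0,0,0,0,0,1],[0,0,0,0,0,0,1],[0,0,0,0,0,0,1],[0,0,0,0,0,0,1],[0,0,0,0,0,0,1]]' 20
python3 - <<'E'
from h import *
togo(496.1,-283.9,83,-1.93)
im=cams.grab_frame("wrist");cv2.imwrite(f"pics/wrist12.png",im)
E
```

```text
clock: 21.83
eef_pos: [497.2, -284.2, 83.4]
tcp_rot: [-1.569, -0.002, -1.605]
contact_force: [0.4, -0.4, 0.6]
opening: 0.995
t21.83 tcp [ 497.2 -284.2   83.4] spoonYPR [-1.95 -0.09 -0.09] open 0.995 F [ 0.4 -0.4  0.6]
 turn [-0.09 -0.02  0.09] shift cur [-0.03  0.04 -0.11] shift tgt [-0.03  0.04 -0.11]
```

View pics/wrist12.png

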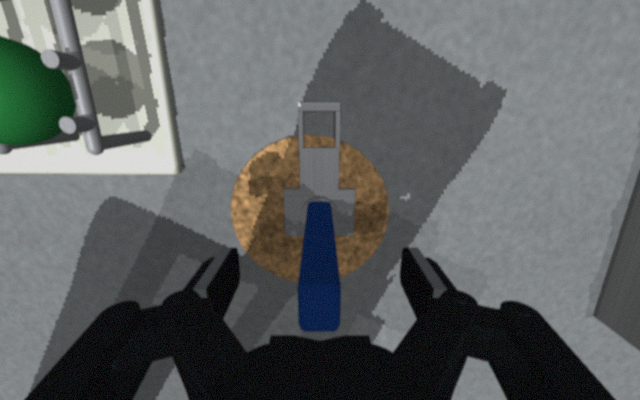

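The spoon is standing and released, with clear gaps to both fingers. I withdraw straight up, then back.

```bash
python3 -m crank '[[0,0,0,0,-0.8,0,1],[0,0,0,0,-1.5,0,1],[0,0,0,0,-2,0,1],[0,0,0,0,-2,0,1],[0,0,0,0,-2,0,1],[0,0,0,0,-2,0,1],[0,0,0,0,-2,0,1],[0,0,0,0,-2,0,1],[0,0,0,0,-2,0,1],[0,0,0,0,-1,0,1]]'
python3 -m crank '[[0,0,0,1,0,-1,1],[0,0,0,2,0,-2,1],[0,0,0,2,0,-2,1],[0,0,0,2,0,-2,1],[0,0,0,2,0,-2,1],[0,0,0,2,0,-2,1],[0,0,0,1,0,-1,1],[0,0,0,0,0,0,1],[0,0,0,0,0,0,1],[0,0,0,0,0,0,1]]'
python3 - <<'E'
from h import *
togo(496.1,-283.9,83,-1.93)
for n in("side","top"):
    im=cams.grab_frame(n);cv2.imwrite(f"pics/{n}13.png",im)
    for k,(lo,hi) in {"red":((0,150,60),(6,255,255)),"blue":((100,120,40),(125,255,255))}.items():
        for c,st in blobs(mask(im,lo,hi)):
            if c[1]>130 and c[0]<470: print(n,k,c,st,"z30",onz(n,c,30)[:2].round(1),"z120",onz(n,c,120)[:2].round(1))
E
```

```text
clock: 22.72
eef_pos: [494.7, -282.7, 266.2]
tcp_rot: [-1.574, 0.001, -1.605]
contact_force: [0.4, -1.5, 0.7]
opening: 0.996
clock: 23.55
eef_pos: [360.2, -403.9, 264.7]
tcp_rot: [-1.575, 0.002, -1.603]
contact_force: [0.9, 0.6, -0.2]
opening: 1.0
t23.55 tcp [ 360.2 -403.9  264.7] spoonYPR [-1.83  0.22  0.1 ] open 1.0 F [ 0.9  0.6 -0.2]
 turn [ 0.22  0.1  -0.1 ] shift cur [-12.4   18.14  13.27] shift tgt [-12.45  18.17  13.18]
side red [297.3 151.6] [291 149  14   6  61] z30 [595.6 364.6] z120 [564.3 200.2]
side blue [243.9 161.3] [233 143  22  42 658] z30 [425.2 343.5] z120 [421.3 182.4]
side blue [350.5 198.2] [341 190  19  18 247] z30 [679.1  78.8] z120 [634.2 -39.6]
side blue [316.8 315.7] [309 293  16  48 648] z30 [ 502.  -255.7] z120 [ 485.8 -320.2]
top red [174.9 201.3] [166 193  19  18 273] z30 [589.6 338.5] z120 [574.7 308.2]
top blue [429.2 237.1] [421 231  17  12 149] z30 [ 498.  -293.4] z120 [ 490.7 -271.2]
top blue [174.2 280. ] [ 147  254   56   53 2285] z30 [395.7 329.9] z120 [396.9 300.3]
```

View pics/side13.png

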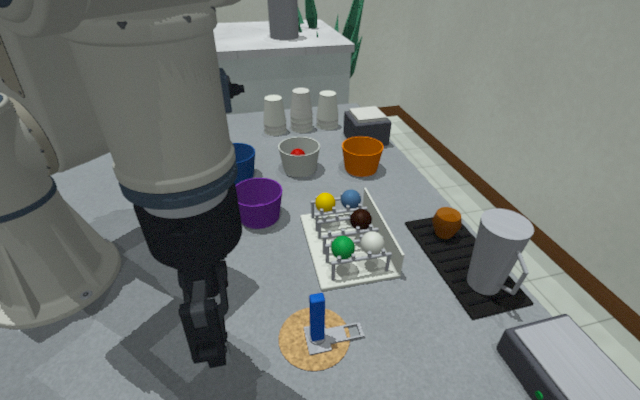

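View pics/top13.png

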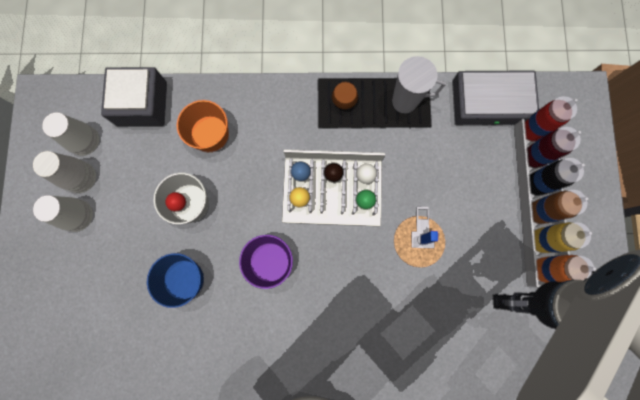

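Both views show the spoon upright on the coaster and the red ball in the upright white cup, about 27 mm off its axis. I wait one call and check that it is still.

```bash
python3 -m crank '[[0,0,0,0,0,0,1],[0,0,0,0,0,0,1],[0,0,0,0,0,0,1],[0,0,0,0,0,0,1],[0,0,0,0,0,0,1],[0,0,0,0,0,0,1],[0,0,0,0,0,0,1],[0,0,0,0,0,0,1],[0,0,0,0,0,0,1],[0,0,0,0,0,0,1]]'
python3 - <<'E'
from h import *
im=cams.grab_frame("top")
for c,st in blobs(mask(im,(0,150,60),(6,255,255)),(150,170,215,230)): print(c,onz("top",c,30).round(1))
for c,st in blobs(mask(im,(100,120,40),(125,255,255)),(400,200,460,270)): print(c)
g=im[160:240,140:230];cv2.imwrite("pics/cup14.png",cv2.resize(g,None,fx=6,fy=6,interpolation=cv2.INTER_CUBIC))
E
```

```text
clock: 24.48
eef_pos: [363.7, -401.3, 264.8]
tcp_rot: [-1.574, 0.002, -1.596]
contact_force: [-0.8, -0.3, -1.0]
opening: 1.001
[175.  201.4] [589.4 338.2  30. ]
[429.2 237.1]
```

View pics/cup14.png

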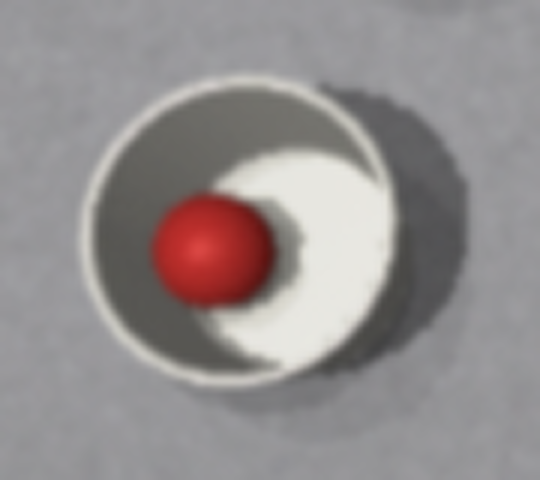

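```bash
python3 -c "
from rig import order
print(order.sign_off())"
```

```text
the job is handed in; nothing more can be done
None
```

The red ball is in the white cup and the spoon stands back on its coaster, released. I handed the job in at about 24.5 s. `sign_off` gives no verdict, so everything below is from my own checks.

I gripped the spoon's handle, slid the tongue under the red ball and lifted it straight out. I carried it to the cup and rolled the spoon slowly to about 38°, where the ball dropped in. The spoon then went back to where it stood.

- **Ball:** two top-camera pictures about a second apart put it at the same place, about 27 mm from the cup's axis (limit 45 mm). Its height was assumed at 30 mm for that measurement, not measured.
- **Cup:** upright and where it started.
- **Spoon:** upright on the coaster. The handle is within about 2 mm of its start in the top view, and did not move between the last two pictures.
- **Robot:** gripper open and withdrawn, touching nothing. The wrist force readings I took were never more than about 2.5 N, and the wrist views showed the fingers clear of the ball.

The cup position from the wrist camera differed from the top camera by 2–3 mm. No check failed.

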